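Load a hard drive into the rack slot of its thickness

TASK

Take the hard drive that stands on edge in the black rubber cradle and slide it down into the slot of the steel drive rack that fits its thickness: not the one too narrow for it nor the one in which it would stand loose. Lower it all the way to the slot's floor before letting go, and leave it there standing upright, with about the same length sticking out at both ends of the slot.

Things in the scene. Friction and masses are not known exactly. Their poses are not given: they have to be found in the camera images.
- drive: Aluminium hard drive, 147 mm long (x), 26 thick (y), 102 high (z), about 0.6 kg, on its long edge; paper label on one broad face, green circuit board on the other; either way round will do. Origin: centre of its underside, at first 8 mm above the bench. It stands in a fixed black rubber cradle, 160 x 90 mm, 30 mm high, same heading, so its upper 80 mm are free all round.
- slot_narrow: Narrow slot of the rack: walls 14 mm apart, too tight for the drive; else as slot_middle. The three slots stand side by side, parallel, 80 mm between centres, in varying order, on one fixed grey plate of 130 x 250 mm.
- slot_middle: Middling slot, made for the 26 mm drive: two upright sheet steel walls 34 mm apart, 100 mm long, open at both ends, topped by lips flaring out 45 degrees, about 10 mm a side. Origin: centre of the base plate's underside, 6 mm above the bench; x along the slot, y across, z up. Its floor is 4 mm above the origin, the lips' tops 51 mm above it.
- slot_wide: Wide slot of the rack: walls 50 mm apart, too loose for the drive; else as slot_middle.

How it is judged:
By the outcome, as a careful person would: the job done as asked, in the order asked, and still so for the second after the job is handed in, with the robot touching nothing.
It also fails if it takes over 38 s, if anything falls off the work surface, if the arm or the gripper's body presses on something with over 40 N, if the wrist force passes 120 N, or if a joint passes its speed limit or range.

ROBOT

A 7-joint arm with a two-finger parallel gripper is mounted at the origin on the work surface. World frame = base frame: x ahead of the robot, y to its left, z up, the work surface at z = 0. Lengths are in m, angles in rad, forces in N, time in s.
With the tool pointing down it reaches from about 0.425 to 0.8 m from the base axis. Payload 8.3 kg.
Tool frame: the origin (TCP) lies on the front face of the gripper's body, between the roots of the fingers; the fingertips stand env.tcp_to_tips ahead of it and the grasp point (between the pads) lies 54 mm ahead of it (env.tcp_to_tips is the distance from the TCP to the fingertips, in m); z points along the fingers, y is the line along which they close (so a half turn about z gives the same grasp; the last joint's range is limited). The gripper opens to 85 mm and grips with 20 to 120 N. Pads are 22 mm wide; open, the fingers measure 114 mm over their backs; the gripper's body (76 mm by 85 mm) begins 54 mm behind the grasp point. The pads swing forward as they close: fully open they stand 13 mm farther back than shut.
Start: joints at [-1.297, 0.383, 0.016, 1.37, -0.006, 1.388, -0.046], TCP at [0.206, 0.59, 0.304] pointing down, gripper open.
Joint ranges: [-2.95, 2.95], [-0.25, 2.06], [-1.52, 1.56], [0.18, 2.33], [-1.44, 4.58], [0.02, 2.06], [-3.01, 3.01]. Speed limits (rad/s): [2.39, 2.39, 3.01, 3.01, 3.14, 3.14, 3.14].

INTERFACE

Orientations are given as a unit quaternion [w, x, y, z].
In Python, from bench import readout, eyes, env gives the robot as it stands.
- The arm moves only by the shell command python3 -m crank 'ROWS' [OPENING]. ROWS is a JSON object of lists of equal length, an entry for each row: "dp": the shift along the tool's x, y, z as a fraction of full scale, a list of three; "rotation": the turn, a rotation vector about the tool's x, y, z as a fraction of full scale, a list of three. A call has 1 to 12 rows; each row shifts and turns the commanded pose from where the row before left it, along the tool's axes as they then stand; what a row does not reach is not made up. Full scale, the value 1, is 0.6 m for a shift and 45 degrees for a turn. A row lasts 1/8 s, in which the tool goes at most 62.5 mm and 10.7 degrees, less where a joint would pass 70% of its speed; a pose out of reach is approached as far as the arm can. A call with a number of a shift or a turn outside -1 to 1 is refused whole. A call with a gripper value outside its range is refused whole. OPENING is the gripper command: -1 is fully open, 1 is shut, values between are in proportion, set as the call begins (- or left out, the last holds). The fingers move at their own pace and stop on an object; the grip force is fixed at half the most. Time passes only in rows, so rows that do not move let the fingers close. It gives the time, the measured TCP pose, the force, the opening and the grip force at its end, in the units of the state.
- readout.state(): the state, without advancing time (a new reading comes with each control period).
- eyes.grab_frame(name): name is "scene" or "top" or "wrist"; returns the picture (420x560x3 uint8, blue, green, red); there is no depth.
- eyes.camera_model(name): a dict with "K" (3x3 intrinsics, pixels), "view" (4x4, takes a point from world to camera coordinates). Camera axes: x right, y up, looking along -z (the intrinsics and any distortion apply to the point x, -y, -z); pixel columns grow to the right and rows downward; lengths in m; the calibration is good to about 2 mm. A picture is of the moment at which its call begins: read the wrist's pose just before it. camera_model takes no time and is no camera call; for the wrist camera it gives the pose at the moment of the call.
- env.sign_off(): hands the job in; it is judged then, once.
Trained networks look in the newest picture that a camera, given by its name, has taken for a name from the list of things; names that differ only in an ending like _2 or _b are one class to them, and where a whole thing is asked for, a point or a joint stands for the part that bears it (a point fixed in the world has none). Each returns a list of dicts, best first, with "confidence" (0 to 1); they miss things now and then, are a little off and sometimes report something else, mostly with a low value. They report only what shows in the picture. A call takes as long as a camera call.
- eyes.look_for(name, camera): "bbox" ([left, top, right, bottom] in pixels, round what is visible of it).
- eyes.masks_of(name, camera): "pixels" (420x560 bool, what is visible of it) and "bbox" ([left, top, right, bottom] in pixels, round what is visible of it).
- eyes.spot_point(name, camera): "point" ([row, column] in pixels: a listed point, or the origin of a listed thing).
The state is a dict: "time_s": time; "qpos": joint angles; "qd": joint speeds; "tau": joint torques, N m; "position": TCP position; "ee_rot": TCP orientation; "contact_force": force on the tool from outside, world axes, zero at the start; "torque": the same for the moment, N m; "width": finger opening in m; "grip_force": force on a finger pad.
Only numpy, scipy, OpenCV 4.12 (cv2) and the standard library are available. Lean on these libraries where they do the work, as an engineer would, in place of code of your own. Each camera call takes 0.05 s, during which the arm holds its last target. There are 200 camera calls.

## Working session

There is one attempt and no reset: what is moved stays moved. The work goes in short steps, Python scripts to look and compute and a shell command to move; the robot and the scene stay as the last step left them, time stands still between calls to the robot, and variables do not carry over. Pictures are saved under pics/ and viewed, at most 10 in all, crops included, and the job is handed in when it is done.

```bash
mkdir -p pics
python3 - <<'E'
from bench import readout, eyes, env
import cv2,numpy as np
s=readout.state(); print({k:np.round(s[k],3) for k in ('time_s','position','ee_rot','width','contact_force')}, env.tcp_to_tips)
ims=[]
for c in ('top','scene'):
    im=eyes.grab_frame(c); cv2.imwrite(f'pics/{c}0.png',im)
    m=eyes.camera_model(c); print(c,np.round(m['K'],1).tolist(),np.round(m['view'],4).tolist(),[k for k in m])
    for n in ('drive','slot_middle','slot_narrow','slot_wide'):
        print(n,[(np.round(d['confidence'],2),np.round(d['point'],1)) for d in eyes.spot_point(n,c)[:3]],[(np.round(d['confidence'],2),d['bbox']) for d in eyes.look_for(n,c)[:2]])
E
```

```text
{'time_s': np.float64(0.0), 'position': array([0.206, 0.59 , 0.303]), 'ee_rot': array([-0.   ,  0.168,  0.986, -0.001]), 'width': np.float64(0.085), 'contact_force': array([-0.006, -0.647, -0.522])} 0.0726
top [[434.6, 0.0, 282.2], [0.0, 434.6, 208.9], [0.0, 0.0, 1.0]] [[0.0127, -0.9998, 0.0127, -0.0087], [0.9857, 0.0147, 0.1679, -0.5455], [-0.168, 0.0104, 0.9857, -0.797], [0.0, 0.0, 0.0, 1.0]] ['K', 'view']
drive [(np.float64(0.89), array([213. , 423.9]))] [(np.float64(0.92), [416.8, 163.9, 450.1, 251.2])]
slot_middle [(np.float64(0.71), array([202.6, 190.9]))] [(np.float64(0.66), [169.1, 175.6, 215.3, 235.5])]
slot_narrow [(np.float64(0.91), array([210.6, 152.2]))] [(np.float64(0.89), [134.1, 180.2, 176.5, 238.8])]
slot_wide [(np.float64(0.68), array([202. , 232.1]))] [(np.float64(0.79), [206.6, 172.0, 252.0, 232.6])]
scene [[487.3, 0.0, 277.1], [0.0, 487.3, 203.6], [0.0, 0.0, 1.0]] [[-0.73, 0.6834, 0.0057, 0.4142], [-0.5141, -0.5546, 0.6544, 0.2587], [0.4504, 0.4747, 0.7562, -1.1217], [0.0, 0.0, 0.0, 1.0]] ['K', 'view']
drive [(np.float64(0.82), array([135.6, 190.4]))] [(np.float64(0.63), [147.8, 76.4, 223.5, 151.8])]
slot_middle [(np.float64(0.77), array([280.3, 358.5]))] [(np.float64(0.77), [321.4, 235.0, 401.5, 318.4])]
slot_narrow [(np.float64(0.49), array([249.7, 316.6]))] [(np.float64(0.67), [364.3, 267.5, 441.1, 348.7])]
slot_wide [(np.float64(0.79), array([249.4, 316.2]))] [(np.float64(0.94), [279.8, 204.9, 362.2, 287.4])]
```

View pics/top0.png

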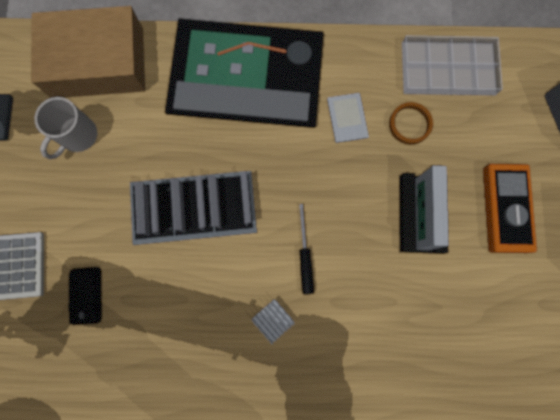

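View pics/scene0.png

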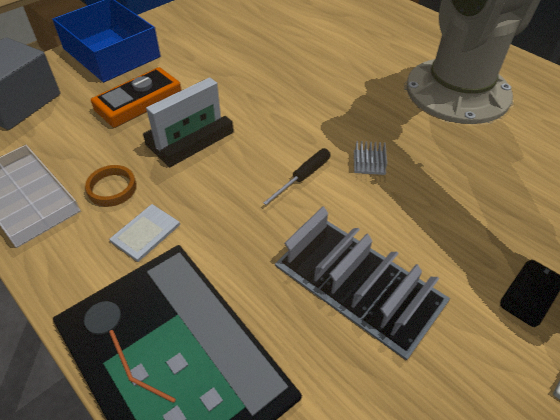

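The top view shows the rack at about (195,207) and the drive in its cradle at (425,210). The scene view shows the rack at (360,280) and the drive at (187,115). I'll enlarge the rack to check the slot order.

Run:
```python
import cv2,numpy as np
t=cv2.imread('pics/top0.png');s=cv2.imread('pics/scene0.png')
a=cv2.resize(t[160:255,120:270],None,fx=5,fy=5,interpolation=cv2.INTER_CUBIC)[:, :400*2]
a=cv2.resize(t[165:250,125:265],(560,340),interpolation=cv2.INTER_CUBIC)
b=cv2.resize(t[155:260,395:455],(240,420),interpolation=cv2.INTER_CUBIC)
o=np.zeros((420,800,3),np.uint8);o[:340,:560]=a;o[:,560:]=b
cv2.imwrite('pics/crop1.png',o)
cv2.imwrite('pics/crop2.png',cv2.resize(s[195:365,265:455],(760,600*680//680),interpolation=cv2.INTER_CUBIC))
```

```text
(no output)
```

View pics/crop1.png

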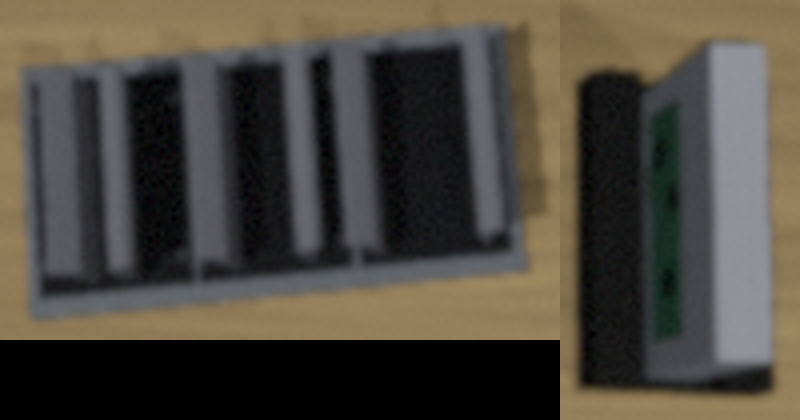

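View pics/crop2.png

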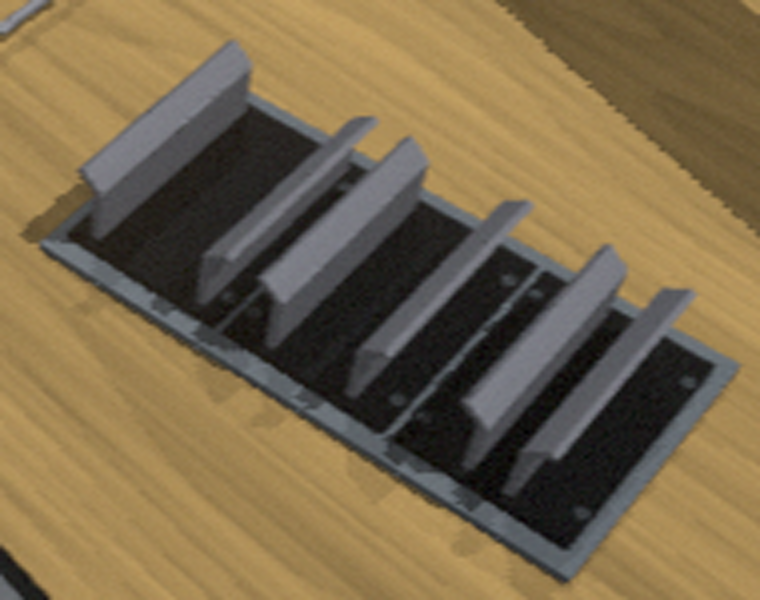

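The order is clear. From the left in the top view it goes narrow, middle, wide, so the middle slot is the centre one, between the lips at crop x 185–225 and 290–315. Next I fit both poses.

```bash
cat > h.py <<'E'
from bench import readout, eyes, env
import numpy as np
from scipy.optimize import least_squares
from scipy.spatial.transform import Rotation as Ro
def proj(m,P):
    P=np.atleast_2d(P); c=P@m['view'][:3,:3].T+m['view'][:3,3]
    c=c*[1,-1,-1]; q=c@m['K'].T; return q[:,:2]/q[:,2:]
def place(p,L):  # p=x,y,yaw ; L local points
    c,s=np.cos(p[2]),np.sin(p[2]); L=np.atleast_2d(L)
    return np.c_[p[0]+c*L[:,0]-s*L[:,1],p[1]+s*L[:,0]+c*L[:,1],L[:,2]]
def fit(obs,p0): # obs list of (model,local pts,pix)
    f=lambda p:np.concatenate([(proj(m,place(p,L))-px).ravel() for m,L,px in obs])
    r=least_squares(f,p0,loss='soft_l1'); return r.x,f(r.x)
def plan(goal_xyz,yaw):
    s=readout.state(); p=np.array(s['position']);w=s['ee_rot'];R=Ro.from_quat([w[1],w[2],w[3],w[0]])
    tx=R.as_matrix()[:,0]; cur=np.arctan2(tx[1],tx[0])
    d=(yaw-cur+np.pi/2)%np.pi-np.pi/2   # world turn, mod half turn
    print('t',round(s['time_s'],2),'tcp',p.round(4),'toolx yaw deg',np.degrees(cur).round(2),'tilt z',R.as_matrix()[:,2].round(3),'w',round(s['width'],4))
    print('shift in tool axes /0.6:',(R.inv().apply(np.array(goal_xyz)-p)/.6).round(4),'turn about tool z /45deg:',np.round(-np.degrees(d)/45,4),'after-turn shift',((Ro.from_rotvec([0,0,d])*R).inv().apply(np.array(goal_xyz)-p)/.6).round(4))
E
python3 - <<'E'
from h import *
T=eyes.camera_model('top');S=eyes.camera_model('scene')
h=.006
LT=[[.065,.125,h],[.065,-.125,h],[-.065,-.125,h],[-.065,.125,h]]
pt=[[130.5,182],[250.75,171.75],[256.75,232.5],[133.75,244.5]]
LS=[[.065,-.125,h],[.065,.125,h],[-.065,.125,h]]
ps=[[275.5,264.4],[407.5,359.3],[449.5,299.3]]
for o in ([(T,LT,pt)],[(S,LS,ps)],[(T,LT,pt),(S,LS,ps)]):
    p,r=fit(o,[.5,.2,0]);print('rack',p.round(4),r.round(1))
D=[[.0735,.013,.11],[.0735,-.013,.11],[-.0735,-.013,.11],[-.0735,.013,.11]]
pd=[[432.5,165.75],[446.75,165.75],[448,245.5],[433.75,245.5]]
d,r=fit([(T,D,pd)],[.5,-.3,0]);print('drive',d.round(4),r.round(1))
print(proj(S,place(d,D)).round(1))
print('lip tops', proj(T,place(p,[[.05,y,.057] for y in(.027,-.027)]+[[-.05,y,.057] for y in(.027,-.027)])).round(1))
plan([d[0],d[1],.24],d[2])
E
```

```text
rack [0.5534 0.1792 0.1106] [-0.5 -0.2  1.  -1.2  0.6  0.5 -1.2  0.5]
rack [0.5555 0.1822 0.1106] [-0.8 -0.4 -0.1  0.6  1.  -0.5]
rack [0.5544 0.1811 0.1101] [-1.4 -0.7  0.2 -1.6 -0.3  0.  -2.1 -0.1 -0.8 -1.2 -0.2 -0.5  0.8 -1.4]
drive [ 0.5462 -0.2852 -0.0321] [ 0.  -0.6 -0.1  0.1  0.2  0.6 -0.1 -0.1]
[[153.6 113.6]
 [146.1 106.9]
 [210.5  76.5]
 [218.4  82.4]]
lip tops [[171.6 178. ]
 [199.6 175.5]
 [174.5 229.2]
 [203.  226.5]]
t 0.9 tcp [0.2065 0.5899 0.3039] toolx yaw deg 160.7 tilt z [-0. -0. -1.] w 0.0856
shift in tool axes /0.6: [-1.0163 -1.1895  0.1064] turn about tool z /45deg: -0.388 after-turn shift [-0.6126 -1.4396  0.1065]
```

```bash
python3 -m crank '{"dp":[[0,0,0],[0,0,0],[-0.06,-0.06,0],[-0.065,-0.065,0],[-0.065,-0.065,0],[-0.065,-0.065,0],[-0.065,-0.065,0],[-0.065,-0.065,0],[-0.065,-0.065,0],[-0.065,-0.065,0],[-0.05,-0.075,0],[0,-0.09,0]],"rotation":[[0,0,-0.194],[0,0,-0.194],[0,0,0],[0,0,0],[0,0,0],[0,0,0],[0,0,0],[0,0,0],[0,0,0],[0,0,0],[0,0,0],[0,0,0]]}' -1; python3 -c "
from h import *
plan([.5462,-.2852,.24],-.0321)"
```

```text
time_s: 2.4
position: [0.5337, 0.1694, 0.3034]
ee_rot: [0.0, 0.016, 1.0, -0.0]
contact_force: [0.9, 0.2, -0.1]
width: 0.0855
grip_force: 0.0
t 2.4 tcp [0.5337 0.1694 0.3034] toolx yaw deg 178.11 tilt z [ 0.    -0.001 -1.   ] w 0.0855
shift in tool axes /0.6: [-0.0458 -0.7565  0.1063] turn about tool z /45deg: -0.001 after-turn shift [-0.0451 -0.7565  0.1063]
```

The tool is above the rack now, so I'll take a wrist picture here before moving on.

```bash
python3 - <<'E'
from h import *
import cv2
m=eyes.camera_model('wrist');im=eyes.grab_frame('wrist')
np.savez('w1.npz',K=m['K'],view=m['view'])
cv2.imwrite('pics/w1.png',im)
print(proj(m,place([.5544,.1811,.1101],[[.065,.125,.006],[.065,-.125,.006],[-.065,-.125,.006],[-.065,.125,.006],[.05,.027,.057],[.05,-.027,.057],[-.05,-.027,.057],[-.05,.027,.057]])).round(1).tolist())
E
python3 -m crank '{"dp":[[-0.005,-0.085,0],[-0.005,-0.09,0],[-0.005,-0.09,0],[-0.005,-0.09,0],[-0.005,-0.09,0.01],[-0.005,-0.09,0.02],[-0.005,-0.09,0.02],[-0.005,-0.09,0.02],[-0.005,-0.04,0.02],[0,0,0]],"rotation":[[0,0,0],[0,0,0],[0,0,0],[0,0,0],[0,0,0],[0,0,0],[0,0,0],[0,0,0],[0,0,0],[0,0,0]]}'
python3 - <<'E'
from h import *
import cv2
m=eyes.camera_model('wrist');im=eyes.grab_frame('wrist')
np.savez('w2.npz',K=m['K'],view=m['view'])
cv2.imwrite('pics/w2.png',im)
print(proj(m,place([.5462,-.2852,-.0321],[[.0735,.013,.11],[.0735,-.013,.11],[-.0735,-.013,.11],[-.0735,.013,.11]])).round(1).tolist())
plan([.5462,-.2852,.138],-.0321)
E
```

```text
[[391.8, 232.9], [201.7, 258.5], [178.8, 160.4], [387.0, 129.7], [320.1, 248.0], [272.6, 254.3], [258.4, 166.9], [309.7, 159.5]]
time_s: 3.7
position: [0.5436, -0.2845, 0.2487]
ee_rot: [-0.001, 0.018, 1.0, -0.0]
contact_force: [0.1, -0.0, -0.5]
width: 0.0853
grip_force: 0.0
[[295.0, 314.0], [262.2, 314.2], [257.9, 121.3], [297.1, 121.1]]
t 3.75 tcp [ 0.5445 -0.2827  0.2494] toolx yaw deg 178.08 tilt z [-0.001  0.    -1.   ] w 0.0854
shift in tool axes /0.6: [-0.0033 -0.004   0.1857] turn about tool z /45deg: -0.0018 after-turn shift [-0.0033 -0.004   0.1857]
```

View pics/w1.png

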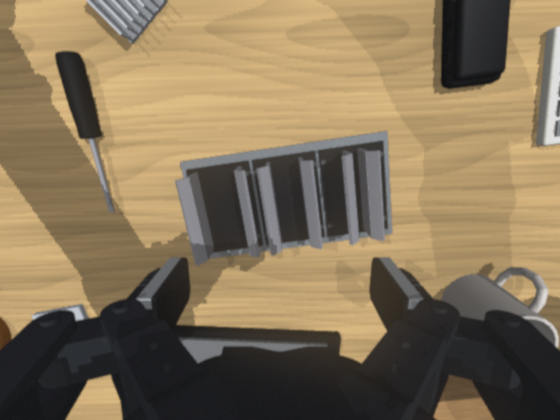

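View pics/w2.png

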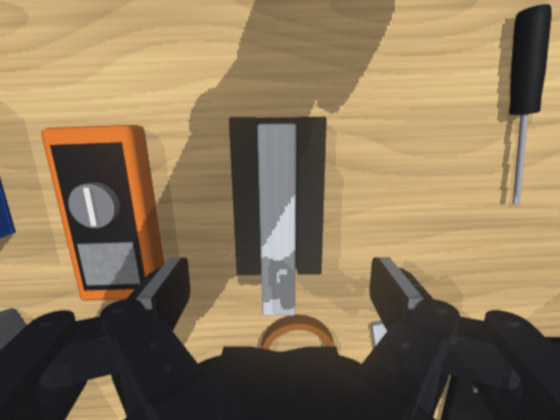

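The second wrist picture shows the drive's top face at corners (258,124), (296,124), (295,315) and (262,315), within 3 px of the prediction. The first shows the plate corners about 2 px off and the middle lips where expected. I'll descend and grip.

```bash
python3 -m crank '{"dp":[[-0.002,-0.003,0.025],[-0.002,-0.001,0.04],[0,0,0.04],[0,0,0.04],[0,0,0.03],[0,0,0.011],[0,0,0]],"rotation":[[0,0,0],[0,0,0],[0,0,0],[0,0,0],[0,0,0],[0,0,0],[0,0,0]]}'
python3 -m crank '{"dp":[[0,0,0],[0,0,0],[0,0,0],[0,0,0],[0,0,0],[0,0,0],[0,0,0],[0,0,0]],"rotation":[[0,0,0],[0,0,0],[0,0,0],[0,0,0],[0,0,0],[0,0,0],[0,0,0],[0,0,0]]}' 1
python3 - <<'E'
from h import *
T=eyes.camera_model('top');S=eyes.camera_model('scene');W=dict(np.load('w1.npz'))
h=.006
L=[[.065,.125,h],[.065,-.125,h],[-.065,-.125,h],[-.065,.125,h]]
pt=[[130.5,182],[250.75,171.75],[256.75,232.5],[133.75,244.5]]
ps=[[275.5,264.4],[407.5,359.3],[449.5,299.3]]
pw=[[391.5,235],[205,262],[181.5,163],[387,132]]
p,r=fit([(W,L,pw)],[.55,.18,.11]);print(p.round(4),r.round(1))
p,r=fit([(W,L,pw),(T,L,pt),(S,[L[1],L[0],L[3]],ps)],[.55,.18,.11]);print(p.round(4),r.round(1))
plan([.5462,-.2852,.138],-.0321)
E
```

```text
time_s: 4.62
position: [0.5472, -0.2846, 0.1382]
ee_rot: [-0.0, 0.016, 1.0, 0.0]
contact_force: [0.6, 0.1, -0.6]
width: 0.0852
grip_force: 0.0
time_s: 5.62
position: [0.5473, -0.2853, 0.1388]
ee_rot: [0.0, 0.016, 1.0, -0.0]
contact_force: [0.0, -1.4, 5.9]
width: 0.0255
grip_force: 59.8
[0.558  0.1828 0.1162] [ 1.7 -0.2 -1.4 -0.6 -1.1  1.   0.9  0.2]
[0.5566 0.1816 0.1139] [ 0.8 -0.9 -2.5 -1.7 -2.1 -0.4  0.1 -0.8 -1.7 -1.6 -0.2 -2.9 -0.5 -1.4
 -2.2 -1.  -1.6  0.  -0.6  0.7  0.3 -0.6]
t 5.62 tcp [ 0.5473 -0.2853  0.1388] toolx yaw deg 178.15 tilt z [ 0.001 -0.001 -1.   ] w 0.0255
shift in tool axes /0.6: [0.0018 0.     0.0013] turn about tool z /45deg: -0.0002 after-turn shift [0.0018 0.     0.0013]
```

```bash
python3 -m crank '{"dp":[[0,0,-0.02],[0,0,-0.04],[0,0,-0.05],[0,0,-0.05],[0,0.02,-0.03],[0,0.05,0],[0,0.08,0],[0,0.08,0],[0,0.08,0],[0,0.08,0],[0,0.08,0],[0,0.08,0]],"rotation":[[0,0,0],[0,0,0],[0,0,0],[0,0,0],[0,0,0],[0,0,0],[0,0,0],[0,0,0],[0,0,0],[0,0,0],[0,0,0],[0,0,0]]}'
python3 -m crank '{"dp":[[0,0.08,0],[0,0.07,0],[0,0.05,0],[0,0.02,0],[0,0,0],[0,0,0]],"rotation":[[0,0,0],[0,0,0],[0,0,-0.05],[0,0,-0.085],[0,0,-0.05],[0,0,0]]}'
python3 - <<'E'
from h import *
plan([.557,.1813,.24],.1135)
E
```

```text
time_s: 7.12
position: [0.5564, 0.0476, 0.2515]
ee_rot: [-0.001, 0.015, 1.0, 0.0]
contact_force: [1.1, -0.8, -6.6]
width: 0.0254
grip_force: 59.9
time_s: 7.88
position: [0.561, 0.1767, 0.2517]
ee_rot: [-0.001, -0.057, 0.998, -0.0]
contact_force: [0.1, -0.2, -7.0]
width: 0.0253
grip_force: 59.9
t 7.88 tcp [0.561  0.1767 0.2517] toolx yaw deg -173.47 tilt z [-0.001 -0.001 -1.   ] w 0.0253
shift in tool axes /0.6: [0.0058 0.0083 0.0196] turn about tool z /45deg: 0.0006 after-turn shift [0.0058 0.0083 0.0196]
```

```bash
python3 -m crank '{"dp":[[0.003,0.004,0.02],[0.003,0.0045,0.03],[0,0,0.03],[0,0,0.012],[0,0,0],[0,0,0]],"rotation":[[0,0,0],[0,0,0],[0,0,0],[0,0,0],[0,0,0],[0,0,0]]}'
python3 - <<'E'
from h import *
import cv2
plan([.557,.1813,.195],.1135)
o=[]
for c,(u,v) in (('wrist',(140,110)),('scene',(240,140))):
    m=eyes.camera_model(c);im=eyes.grab_frame(c); 
    a=im[v:v+240,u:u+280]
    b=proj(m,place([.557,.1813,.1135],[[.05,.025,.057],[.05,-.025,.057],[-.05,-.025,.057],[-.05,.025,.057]])); print(c,b.round(1).tolist())
    o.append(cv2.resize(a,(400,343),interpolation=cv2.INTER_CUBIC))
cv2.imwrite('pics/pre.png',np.hstack(o))
E
```

```text
time_s: 8.62
position: [0.5577, 0.1815, 0.1977]
ee_rot: [0.001, -0.056, 0.998, 0.0]
contact_force: [0.7, -0.1, -7.2]
width: 0.0252
grip_force: 59.8
t 8.62 tcp [0.5577 0.1815 0.1977] toolx yaw deg -173.53 tilt z [ 0.001  0.    -1.   ] w 0.0252
shift in tool axes /0.6: [ 0.0012 -0.0002  0.0046] turn about tool z /45deg: -0.0007 after-turn shift [ 0.0012 -0.0002  0.0046]
wrist [[310.8, 281.5], [246.3, 281.7], [241.9, 150.9], [314.7, 150.9]]
scene [[358.9, 294.6], [331.0, 275.4], [368.1, 234.8], [395.2, 251.6]]
```

View pics/pre.png

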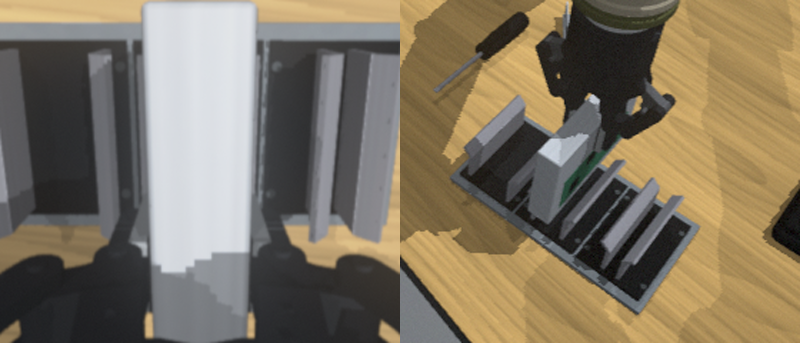

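Wrist view: the drive (crop x 145–257) is centred and parallel between the slot dividers (130, 265). The scene view agrees. I'll lower it in stages and watch the force.

```bash
python3 -m crank '{"dp":[[0.001,0,0.01],[0,0,0.015],[0,0,0.015],[0,0,0.015],[0,0,0.015],[0,0,0.012],[0,0,0]],"rotation":[[0,0,0],[0,0,0],[0,0,0],[0,0,0],[0,0,0],[0,0,0],[0,0,0]]}'
```

```text
time_s: 9.6
position: [0.5563, 0.1814, 0.1471]
ee_rot: [-0.001, -0.057, 0.998, -0.0]
contact_force: [-0.1, -0.0, -6.5]
width: 0.0254
grip_force: 59.9
```

```bash
python3 -m crank '{"dp":[[0,0,0.004],[0,0,0.003],[0,0,0]],"rotation":[[0,0,0],[0,0,0],[0,0,0]]}'; python3 -m crank '{"dp":[[0,0,0.002],[0,0,0]],"rotation":[[0,0,0],[0,0,0]]}'
```

```text
time_s: 9.98
position: [0.5566, 0.1815, 0.1437]
ee_rot: [-0.0, -0.057, 0.998, 0.0]
contact_force: [-0.9, 0.2, -6.4]
width: 0.0253
grip_force: 59.9
time_s: 10.22
position: [0.5566, 0.1815, 0.1425]
ee_rot: [-0.0, -0.057, 0.998, -0.0]
contact_force: [0.2, 0.2, -6.9]
width: 0.0256
grip_force: 59.9
```

Run:
```python
from h import *
import cv2
o=[]
for c,(u,v) in (('top',(120,130)),('scene',(240,140))):
    im=eyes.grab_frame(c); a=im[v:v+120,u:u+140] if c=='top' else im[v:v+240,u:u+280]
    o.append(cv2.resize(a,(400,343),interpolation=cv2.INTER_CUBIC))
cv2.imwrite('pics/ins.png',np.hstack(o))
```

```text
(no output)
```

View pics/ins.png

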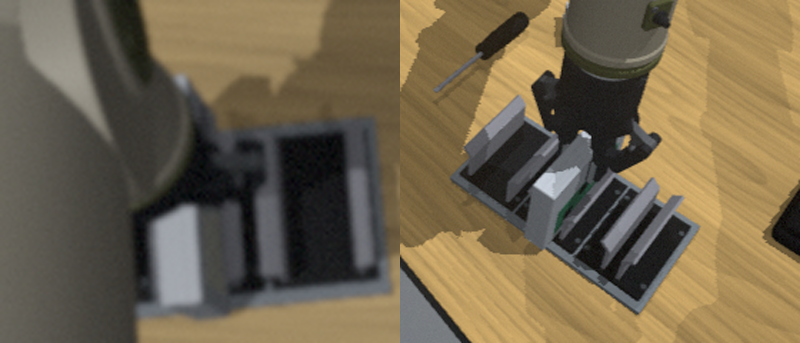

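The drive is between the middle slot's lips but hasn't touched the floor yet, as the force is still about -7 N. I'll keep lowering in 1 mm steps.

```bash
python3 -m crank '{"dp":[[0,0,0.002],[0,0,0]],"rotation":[[0,0,0],[0,0,0]]}'; python3 -m crank '{"dp":[[0,0,0.0015],[0,0,0]],"rotation":[[0,0,0],[0,0,0]]}'
```

```text
time_s: 10.58
position: [0.5566, 0.1815, 0.1412]
ee_rot: [-0.0, -0.057, 0.998, -0.0]
contact_force: [-0.4, -0.1, -7.3]
width: 0.025
grip_force: 59.9
time_s: 10.82
position: [0.5567, 0.1815, 0.1408]
ee_rot: [0.0, -0.057, 0.998, 0.0]
contact_force: [-3.5, -0.9, -0.1]
width: 0.0251
grip_force: 60.7
```

```bash
python3 -m crank '{"dp":[[0,0,0.001],[0,0,0]],"rotation":[[0,0,0],[0,0,0]]}'
```

```text
time_s: 11.08
position: [0.5567, 0.1814, 0.1408]
ee_rot: [0.0, -0.057, 0.998, 0.0]
contact_force: [-5.9, -2.0, 5.5]
width: 0.0253
grip_force: 61.7
```

The drive is on the floor: the force rises and z no longer drops. I'll release and retreat.

```bash
python3 -m crank '{"dp":[[0,0,0],[0,0,0],[0,0,0],[0,0,0],[0,0,0],[0,0,0]],"rotation":[[0,0,0],[0,0,0],[0,0,0],[0,0,0],[0,0,0],[0,0,0]]}' -0.5
python3 -m crank '{"dp":[[0,0,-0.01],[0,0,-0.03],[0,0,-0.05],[0,0,-0.06],[0,0,-0.06],[0,0,-0.03],[0,0.06,0],[0,0.09,0],[0,0.09,0],[0,0.09,0],[0,0.05,0],[0,0,0]],"rotation":[[0,0,0],[0,0,0],[0,0,0],[0,0,0],[0,0,0],[0,0,0],[0,0,0],[0,0,0],[0,0,0],[0,0,0],[0,0,0],[0,0,0]]}'
python3 - <<'E'
from h import *
import cv2
o=[]
for c,(u,v,w,h) in (('top',(120,130,140,120)),('scene',(260,170,200,200))):
    m=eyes.camera_model(c);im=eyes.grab_frame(c); o.append(cv2.resize(im[v:v+h,u:u+w],(400,400*h//w),interpolation=cv2.INTER_CUBIC))
    print(c,[(d['confidence'],d['point']) for d in eyes.spot_point('drive',c)[:1]],proj(m,place([.5566,.1815,.1135],[0,0,.010])).round(1))
    print(proj(m,place([.5566,.1815,.1135],[[x,y,.112] for x in(.0735,-.0735) for y in (.013,-.013)])).round(1).tolist())
H=max(a.shape[0] for a in o)
cv2.imwrite('pics/fin.png',np.hstack([cv2.copyMakeBorder(a,0,H-a.shape[0],0,0,0) for a in o]))
E
```

```text
time_s: 11.82
position: [0.5567, 0.1815, 0.1398]
ee_rot: [-0.0, -0.057, 0.998, -0.0]
contact_force: [-0.2, 0.7, -0.4]
width: 0.0639
grip_force: 0.0
time_s: 13.32
position: [0.5289, 0.4114, 0.2827]
ee_rot: [-0.001, -0.059, 0.998, 0.0]
contact_force: [-0.6, 0.2, -0.8]
width: 0.0641
grip_force: 0.0
top [(0.94, [203.3, 191.6])] [[191.7 205.2]]
[[171.1, 156.4], [185.4, 155.1], [176.0, 236.6], [190.7, 235.2]]
scene [(0.98, [278.4, 361.8])] [[359.9 279.7]]
[[347.4, 280.1], [331.8, 269.5], [403.7, 216.2], [388.9, 207.6]]
```

View pics/fin.png

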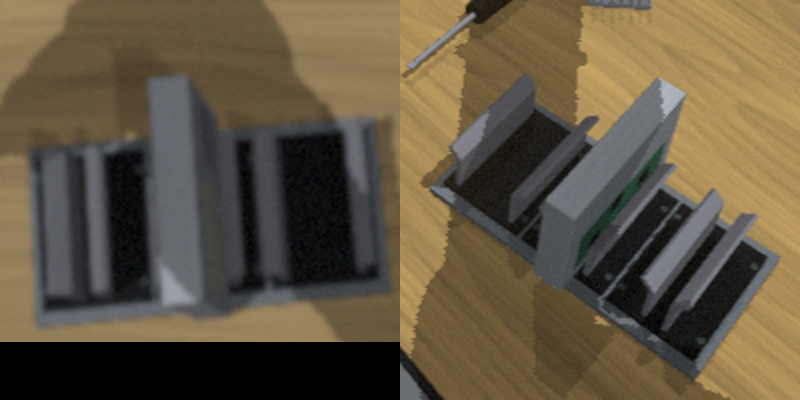

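```bash
python3 -c "
from bench import env
print(env.sign_off())"
```

```text
the job is handed in; nothing more can be done
None
```

The drive is standing upright on the floor of the middle slot, centred end to end to within about 2–3 mm by the camera fit; I let go, moved the arm clear, and handed the job in after about 13.5 s of the 38 s allowed.

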